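# Find the live station by feel, index the bowl carrier there and pin it

### The arm

A 6-joint arm with a two-finger parallel gripper is mounted at the origin on the work surface. World frame = base frame: x ahead of the robot, y to its left, z up, the work surface at z = 0. Lengths are in m, angles in degrees, forces in N, time in s.
With the tool pointing down it reaches from about 0.375 to 0.825 m from the base axis. Payload 5.5 kg.
Tool frame: the origin (TCP) lies on the front face of the gripper's body, between the roots of the fingers; the fingertips stand 73 mm ahead of it and the grasp point (between the pads) lies 54 mm ahead of it; z points along the fingers, y is the line along which they close (so a half turn about z gives the same grasp; the last joint's range is limited). The gripper opens to 85 mm and grips with 20 to 120 N. Pads are 22 mm wide; open, the fingers measure 114 mm over their backs; the gripper's body (76 mm by 85 mm) begins 54 mm behind the grasp point. The pads swing forward as they close: fully open they stand 13 mm farther back than shut.
Start: joints at [67.323, 17.962, -2.699, 69.339, 0, 90], TCP at [0.231, 0.554, 0.304] pointing down, gripper open.
Joint ranges: [-152.73, 152.73], [-39.44, 99.34], [-58.76, 71.6], [-118.89, 123.64], [-81.53, 83.1], [-180, 180]. Speed limits (degrees/s): [136.94, 136.94, 172.46, 180, 180, 180].

### API

Orientations are given as a 3x3 rotation matrix whose columns are the frame's x, y, z axes.
In Python, from bench import ctrl, vision, nets gives the robot as it stands.
- The arm moves only by the tool apply_moves, never from a script. Its argument "targets" is a list that holds one entry, the list of rows, each a list of 7 numbers: the turn, a rotation vector about the tool's x, y, z in rad, then the shift along the tool's x, y, z in cm, then the finger opening in cm, from 0 to 8.54. A call has 1 to 20 rows; each row is the pose to reach, as a shift and turn from the pose commanded when the call began, along the tool's axes at that moment; what a row does not reach only later rows make up. A row lasts 1/10 s, in which the tool goes at most 50 mm and 8.59 degrees, less where a joint would pass 70% of its speed; a pose out of reach is approached as far as the arm can. A call with a gripper value outside its range is refused whole. The fingers move at their own pace and stop on an object; "newtons" is the grip in N (left out, the last holds). Time passes only in rows, so rows that repeat a pose let the fingers close. It gives the time, the measured TCP pose, the force, the opening and the grip force at its end, in the units of the state.
- ctrl.state(): the state, without advancing time (a new reading comes with each control period).
- vision.camera(name): name is "scene" or "side" or "wrist"; returns a dict with "pixels" (400x640x3 uint8, red, green, blue), "range_z" (400x640 float32, m along the optical axis (not along the pixel's ray), 0 where there is no reading), "K" (3x3 intrinsics, pixels), "world_to_cam" (4x4, takes a point from world to camera coordinates); the wrist camera has in their place "hand_eye" (4x4, takes a point from camera to tool coordinates, whose origin is the TCP and whose axes are the flange's). Camera axes: x right, y down, z forward; pixel columns grow to the right and rows downward; lengths in m; the calibration is good to about 2 mm. The wrist camera is an equidistant fisheye: a pixel r from the principal point sees the ray r / f radians off the axis. A picture is of the moment at which its call begins: read the wrist's pose just before it.
- ctrl.job_done(): hands the job in; it is judged then, once.
Trained networks look in a picture, given as the dict that the camera call returned (one of the last four; its "shot" number tells which), for a name from the list of things; names that differ only in an ending like _2 or _b are one class to them, and where a whole thing is asked for, a point or a joint stands for the part that bears it (a point fixed in the world has none). Each returns a list of dicts, best first, with "confidence" (0 to 1); they miss things now and then, are a little off and sometimes report something else, mostly with a low value. They report only what shows in the picture. A call takes as long as a camera call. They do not tell look-alikes from the thing itself.
- nets.boxes_of(picture, label): "extent" ([left, top, width, height] in pixels, round what is visible of it).
The state is a dict: "time": time; "joint_positions": joint angles; "joint_vel": joint speeds; "joint_efforts": joint torques, N m; "tool_pos": TCP position; "orientation": TCP orientation; "wrist_force": force on the tool from outside, world axes, zero at the start; "torque": the same for the moment, N m; "opening": opening from 0.0 (shut) to 1.0 (fully open); "gripper_force": force on a finger pad.
Only numpy, scipy, OpenCV 4.12 (cv2) and the standard library are available. Lean on these libraries where they do the work, as an engineer would, in place of code of your own. Each camera call takes 0.05 s, during which the arm holds its last target. There are 200 camera calls.

### The job

Push the carrier with the terracotta bowl along its rail to the next station that is in use: only one of the three has its detent set, you cannot see which, but you feel the carrier drop in and be held there. Do not shove it on beyond the third station or upset the bowl. Let go of it; then take the blue-handled locking pin from its slanted holder and drive it down through the red fork and the carrier's steel tongue until its collar sits on the fork, let go, and leave the jar, the dark bowl and the brush alone.

Things in the scene. Friction and masses are not known exactly. Their poses are not given: they have to be found in the camera images.
- rail: Fixed rail, 440 mm long. y runs along it, the way the carrier must be pushed; x across it, towards the fork; z up. Origin on the table on the middle line. Its lips hold the carrier down. Three stations, 45 mm apart, each with a yellow housing on the -x edge. The one in use (any of them) has a sprung roller, below the lip, that catches a notch in the carrier's side; the other rollers are slack.
- fork_hole_1 (a point): First hole (the first the tongue meets) in the red fork's upper plate: its centre on the top face, 60 mm above the table; axes as the rail's. Plate 50 to 60 mm up, 145 mm along the rail, three 18 mm holes, one a station. The dark lower plate, 26 to 36 mm up, has a 19 mm hole only at the station in use and is solid below the other two. A post on the +x side joins them, no higher.
- fork_hole_2 (a point): Centre of the middle hole in the red fork's upper plate, on its top face, 60 mm above the table; axes as the rail's. 45 mm in +y of the first.
- fork_hole_3 (a point): Centre of the last hole in the red fork's upper plate, on its top face, 60 mm above the table; axes as the rail's. 90 mm in +y of the first. The rail ends in a stop some 30 mm beyond this station.
- carrier: Plywood carrier board 110 mm wide, 140 mm long, top 30 mm above the table, origin under its centre, axes as the rail's; one piece with the push bar and the tongue; 0.7 kg with the bowl. The detent seats it about 3 mm before the holes are in line; the pin's taper, pressed down lightly, draws it the rest. It slides with 0.3 to 3 N.
- push_bar (a point): Centre (62 mm up) of the upright wooden push bar on the carrier's rear edge: 60 mm across the rail, 16 mm along it, 30 to 95 mm above the table; push near its top. Push in +y. A bump of 9 to 15 N, 77 mm before the station in use, is the roller meeting the front corner. At the station the roller drops in and pulls the carrier a few mm ahead; to push it on out of the notch takes a like force.
- tongue_hole (a point): Centre of the 18 mm hole in the carrier's steel tongue, on its top face, 48 mm above the table; axes as the rail's. The tongue is 10 mm thick, 50 mm long along the rail and slides between the fork's plates with 2 mm of air above and below. At a station this hole lies below that station's fork hole; clicked in, it is about 3 mm short of it.
- pin_grip (a point): Centre of the blue round grip (24 mm thick, 44 mm long) of the steel pin, 0.16 kg. z runs along the pin from tip to grip. Collar 30 mm across, its underside 28 mm below this point, its top 22 mm; then a 16 mm shank, 46 mm long, the last 12 mm tapering to a 6 mm tip. At the start it stands in the holder, leaning 34 degrees; it lifts out along its own axis (50 mm to be free).
- bowl_mid (a point): Centre, half-way up, of the terracotta bowl standing loose on the carrier: rim 100 mm across, 50 mm high, rim 84 mm above the table. z up.
- holder: Fixed wooden pin holder: base 100 x 70 mm, 12 mm thick, origin at the centre of its underside, with a 50 mm cube block on it whose 19 mm bore leans 34 degrees (0.6 rad) towards the holder's -x.
- glaze_jar: Bystander: amber glaze jar, 68 mm across, 100 mm high; origin under its centre.
- dark_bowl: Bystander: dark clay bowl, 110 mm across, 55 mm high; origin under its centre.
- glaze_brush: Bystander: brush lying on the table, handle towards its -x.
There are look-alikes about, which are no part of the job. Of the things shaped like the carrier, the plywood one is meant.

How it is judged:
By the outcome, as a careful person would: the job done as asked, in the order asked, and still so for the second after the job is handed in, with the robot touching nothing.
It also fails if it takes over 69 s, if anything falls off the work surface, if the arm or the gripper's body presses on something with over 40 N, if the wrist force passes 120 N, or if a joint passes its speed limit or range.

## Working session

There is one attempt and no reset: what is moved stays moved. The work goes in short steps, Python scripts to look and compute and a tool call to move; the robot and the scene stay as the last step left them, time stands still between calls to the robot, and variables do not carry over. Pictures are saved under pics/ and viewed, at most 10 in all, crops included, and the job is handed in when it is done.

Besides the shell and the picture viewer there is one more tool, called after ">>>" as name(argument=value, ...) on one line, values as JSON. apply_moves: Moves the arm, as the interface text tells. Its arguments: {"type":"object","properties":{"targets":{"type":"array"},"newtons":{"type":"number"}},"required":["targets"]}

```bash
ls; mkdir -p pics; cat > h.py <<'E'
import numpy as np, cv2
from bench import ctrl, vision, nets
def cloud(p):
    K=p["K"];z=p["range_z"];v,u=np.mgrid[0:z.shape[0],0:z.shape[1]]
    c=np.stack([(u-K[0,2])/K[0,0]*z,(v-K[1,2])/K[1,1]*z,z],-1)
    T=np.linalg.inv(p["world_to_cam"]); w=c@T[:3,:3].T+T[:3,3]; w[z==0]=np.nan; return w
def save(p,n): cv2.imwrite("pics/"+n,np.ascontiguousarray(p["pixels"][...,::-1]))
E
python3 - <<'E'
from h import *
for n in ["scene","side"]:
    p=vision.camera(n); save(p,n+"0.png"); w=cloud(p); np.savez(n+"0.npz",w=w,px=p["pixels"],K=p["K"],T=p["world_to_cam"])
    for l in ["carrier","push_bar","tongue_hole","pin_grip","bowl_mid","holder","fork_hole_1","rail","glaze_jar","dark_bowl","glaze_brush"]:
        try:
            for b in nets.boxes_of(p,l)[:3]:
                x,y,ww,h=[int(t) for t in b["extent"]]; c=w[min(y+h//2,399),min(x+ww//2,639)]
                print(n,l,round(b["confidence"],2),[x,y,ww,h],np.round(c,3))
        except Exception as e: print(n,l,e)
s=ctrl.state(); print(s)
E
```

```text
pics
scene carrier 0.96 [213, 143, 64, 59] [ 0.534 -0.14   0.076]
scene carrier 0.7 [375, 164, 65, 44] [0.365 0.288 0.084]
scene carrier 0.68 [198, 142, 146, 100] [ 0.522 -0.066  0.015]
scene push_bar 0.96 [374, 163, 66, 46] [0.365 0.288 0.084]
scene push_bar 0.64 [214, 141, 60, 56] [ 0.532 -0.143  0.085]
scene push_bar 0.52 [358, 227, 31, 49] [0.581 0.286 0.053]
scene tongue_hole 0.71 [216, 143, 58, 59] [ 0.534 -0.14   0.076]
scene tongue_hole 0.62 [374, 164, 65, 43] [0.363 0.285 0.084]
scene pin_grip 0.78 [377, 218, 13, 21] [0.533 0.286 0.094]
scene pin_grip 0.72 [212, 139, 60, 60] [ 0.537 -0.146  0.087]
scene bowl_mid 0.92 [234, 144, 35, 27] [ 0.464 -0.172  0.059]
scene holder 0.67 [357, 229, 34, 48] [0.583 0.29  0.048]
scene holder 0.64 [212, 140, 62, 59] [ 0.535 -0.144  0.087]
scene fork_hole_1 0.97 [197, 142, 149, 95] [ 0.512 -0.072  0.015]
scene fork_hole_1 0.75 [214, 141, 60, 55] [ 0.506 -0.169  0.051]
scene rail 0.58 [197, 146, 147, 97] [ 0.529 -0.064  0.015]
scene dark_bowl 0.78 [264, 256, 43, 42] [0.732 0.117 0.009]
scene glaze_brush 0.97 [413, 269, 50, 64] [0.612 0.472 0.
[... 1142 characters left out ...]
  1.33711874e-03,  8.99992746e+01]), 'joint_vel': array([-0.04310931, -0.16362194,  0.00366801,  0.04814748, -0.01847311,
        0.05994935]), 'joint_efforts': array([-2.64668764e-03, -5.39474487e+01,  3.40047920e+01,  1.97755486e-03,
       -2.21637015e-04,  8.92997548e-06]), 'tool_pos': array([0.23131886, 0.55360302, 0.30390859]), 'orientation': array([[-9.22692291e-01,  3.85537203e-01, -2.38232057e-05],
       [ 3.85537203e-01,  9.22692292e-01,  3.51642209e-06],
       [ 2.33371998e-05, -5.94015652e-06, -1.00000000e+00]]), 'wrist_force': array([ 1.1919643, -0.1946362, -0.3858147]), 'torque': array([0.05516453, 0.05833818, 0.01197838]), 'gripper_force': 0.0, 'opening': 1.0023628525221395}
```

View pictures.

```bash
python3 - <<'E'
import cv2
a=cv2.imread("pics/scene0.png")[130:290,180:480]; b=cv2.imread("pics/side0.png")[120:370,200:480]
cv2.imwrite("pics/a.png",cv2.resize(a,(800,427),interpolation=cv2.INTER_CUBIC))
cv2.imwrite("pics/b.png",cv2.resize(b,(672,600),interpolation=cv2.INTER_CUBIC))
E
```

```text
(no output)
```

View pics/a.png

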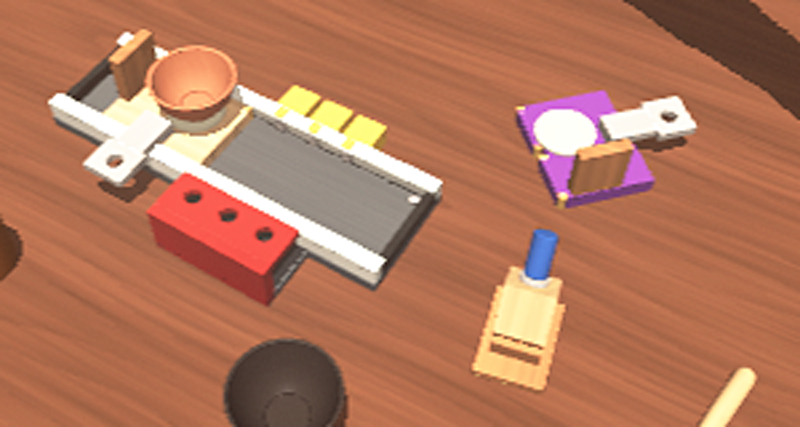

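View pics/b.png

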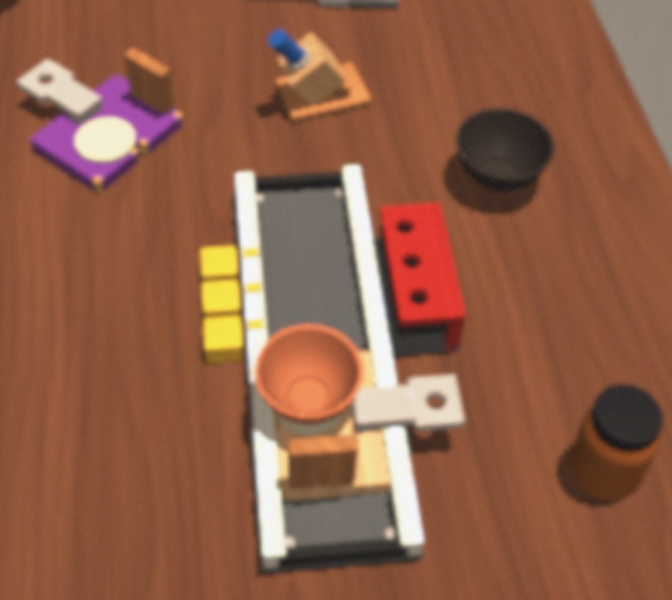

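```bash
cat > m.py <<'E'
from h import *
for n in ["scene","side"]:
    d=np.load(n+"0.npz"); w=d["w"]; px=d["px"]; hsv=cv2.cvtColor(px,cv2.COLOR_RGB2HSV).astype(int); H,S,V=hsv[...,0],hsv[...,1],hsv[...,2]
    def rep(name,m):
        q=w[m]; 
        if len(q)<5: print(n,name,len(q));return
        (c,s,a)=cv2.minAreaRect(q[:,:2].astype(np.float32)); print(n,name,len(q),"rect",np.round(c,4),np.round(s,4),round(a,1),"med",np.round(np.median(q,0),4))
    x,y,z=w[...,0],w[...,1],w[...,2]
    reg=(y<0.2)&(x>0.35)&(x<0.7)&(y>-0.4)
    rep("redtop",(S>190)&((H<5)|(H>174))&(z>0.05)&reg&(V>120))
    wh=(S<45)&(V>170)&(z>0.02)&(z<0.042)&reg
    l,nn=cv2.connectedComponents(wh.astype(np.uint8))[::1] if 0 else cv2.connectedComponents(wh.astype(np.uint8))
    for i in range(1,l):
        if (nn==i).sum()>40:
            q=w[nn==i][:,:2]; mu=q.mean(0); u,s,vt=np.linalg.svd(q-mu); v=vt[0]*np.sign(vt[0,1]); print(n,"lip",len(q),mu.round(4),"ang of +y dir",np.degrees(np.arctan2(v[1],v[0])).round(2),np.ptp((q-mu)@v).round(3),np.median(w[nn==i][:,2]).round(4))
    rep("bar",(H>5)&(H<18)&(z>0.085)&(z<0.105)&reg&(S>90)&(y<-0.15))
    rep("yellow",(H>22)&(H<32)&(S>170)&reg)
    b=(H>100)&(H<125)&(S>130)&(y>0.15)&(x>.4)&(z>0.03); q=w[b]; rep("blue",b)
    rep("terr",(H<14)&(S>110)&(z>0.075)&(z<0.09)&reg&(V>100)&(x<0.56))
    tg=(S<45)&(V>120)&(z>0.043)&(z<0.055)&reg; rep("tongue",tg)
    hb=(y>0.2)&(y<0.36)&(x>0.48)&(x<0.68); rep("holderbase",hb&(z>0.009)&(z<0.016)&(S>60)); rep("holder",hb&(z>0.03)&(H>8)&(H<25))
    # axis by holes: project dark pixels onto z plane
    K,T=d["K"],d["T"];C=np.linalg.inv(T)
    def plane(u,v,z0):
        r=C[:3,:3]@np.linalg.inv(K)@np.array([u,v,1.]);return C[:3,3]+r*(z0-C[2,3])/r[2]
    red=((S>150)&((H<7)|(H>172))&reg).astype(np.uint8); red=cv2.morphologyEx(red,cv2.MORPH_CLOSE,np.ones((11,11)))
    dk=(V<95)&(cv2.erode(red,np.ones((3,3)))>0); k,lab,st,ce=cv2.connectedComponentsWithStats(dk.astype(np.uint8))
    for i in range(1,k): print(n,"hole",st[i,4],ce[i].round(1),plane(*ce[i],0.06).round(4))
    tb=cv2.morphologyEx(tg.astype(np.uint8),cv2.MORPH_CLOSE,np.ones((9,9)))
    dk=(V<130)&(cv2.erode(tb,np.ones((3,3)))>0); k,lab,st,ce=cv2.connectedComponentsWithStats(dk.astype(np.uint8))
    for i in range(1,k): print(n,"thole",st[i,4],ce[i].round(1),plane(*ce[i],0.048).round(4))
    if len(q): u,s,vt=np.linalg.svd(q-q.mean(0)); print(n,"blue axis",vt[0].round(3),s.round(3), q.max(0).round(3),q.min(0).round(3))
E
python3 m.py
```

```text
scene redtop 0
scene lip 422 [0.4536 0.0208] ang of +y dir 87.35 0.272 0.0373
scene lip 259 [ 0.5515 -0.2419] ang of +y dir 108.05 0.12 0.0366
scene lip 608 [0.5707 0.0072] ang of +y dir 86.77 0.296 0.037
scene bar 154 rect [ 0.4907 -0.1964] [0.0961 0.0887] 2.4 med [ 0.489  -0.222   0.0917]
scene yellow 1
scene blue 148 rect [0.526 0.282] [0.0373 0.0202] 11.1 med [0.5293 0.2824 0.0997]
scene terr 308 rect [ 0.4852 -0.1636] [0.134  0.0974] 76.2 med [ 0.4867 -0.1747  0.0828]
scene tongue 341 rect [ 0.5766 -0.171 ] [0.0502 0.0978] 86.2 med [ 0.5824 -0.1715  0.05  ]
scene holderbase 409 rect [0.5686 0.29  ] [0.1019 0.0699] 10.4 med [0.5978 0.2997 0.0136]
scene holder 465 rect [0.5571 0.2883] [0.0763 0.0497] 10.2 med [0.5715 0.2929 0.0645]
scene hole 12 [252.2 203.9] [ 0.6105 -0.0627  0.06  ]
scene hole 12 [265.2 210.9] [ 0.613 -0.018  0.06 ]
scene hole 14 [278.9 217.9] [0.6145 0.027  0.06  ]
scene thole 2 [224.5 190.5] [ 0.6027 -0.1675  0.048 ]
scene blue axis [ 0.633  0.107 -0.766] [0.165 0.07  0.039] [0.544 0.293 0.118] [0.507 0.27  0.079]
side redtop 1163 rect [ 0.6207 -0.0226] [0.149
[... 699 characters left out ...]
174 0.03  ] 66.3 med [0.5203 0.2705 0.102 ]
side terr 514 rect [ 0.4869 -0.1714] [0.1422 0.0934] 83.7 med [ 0.4916 -0.1495  0.0825]
side tongue 527 rect [ 0.5785 -0.1721] [0.0474 0.0918] 79.8 med [ 0.5776 -0.1748  0.0479]
side holderbase 290 rect [0.5692 0.2835] [0.1015 0.0744] 10.1 med [0.5674 0.2683 0.0119]
side holder 402 rect [0.5581 0.2834] [0.074  0.0532] 12.6 med [0.5564 0.2645 0.0592]
side hole 7 [368.3 214.4] [0.6126 0.0207 0.06  ]
side hole 10 [370.8 228.7] [ 0.6099 -0.0239  0.06  ]
side hole 12 [373.8 243.9] [ 0.6079 -0.0691  0.06  ]
side hole 8 [385.1 254.8] [ 0.6274 -0.1026  0.06  ]
side blue axis [ 0.634 -0.09  -0.768] [0.102 0.038 0.035] [0.536 0.282 0.113] [0.506 0.263 0.076]
```

```bash
cat >> h.py <<'E'
from scipy.spatial.transform import Rotation as Ro
def Rdown(deg):
    y=np.array([np.cos(np.radians(deg)),np.sin(np.radians(deg)),0]);z=np.array([0,0,-1.]);return np.stack([np.cross(y,z),y,z],1)
def rel(R,p):
    s=ctrl.state();R0=s["orientation"];return np.r_[Ro.from_matrix(R0.T@R).as_rotvec().round(4),(R0.T@(np.array(p)-s["tool_pos"])*100).round(2)].tolist()
E
python3 - <<'E'
from h import *
R=Rdown(87.4)
for p in [(0.5,0.15,0.3),(0.48,-0.29,0.26),(0.497,-0.29,0.148)]: print(rel(R,p))
E
```

```text
[-0.0, -0.0, -0.3504, -40.35, -26.88, 0.39]
[-0.0, -0.0, -0.3504, -55.47, -68.25, 4.39]
[-0.0, -0.0, -0.3504, -57.04, -67.6, 15.59]
```

>>> apply_moves(targets=[[[0, 0, -0.35, -40.35, -26.9, 0.4, 0], [0, 0, -0.35, -40.35, -26.9, 0.4, 0], [0, 0, -0.35, -40.35, -26.9, 0.4, 0], [0, 0, -0.35, -40.35, -26.9, 0.4, 0], [0, 0, -0.35, -40.35, -26.9, 0.4, 0], [0, 0, -0.35, -40.35, -26.9, 0.4, 0], [0, 0, -0.35, -40.35, -26.9, 0.4, 0], [0, 0, -0.35, -40.35, -26.9, 0.4, 0], [0, 0, -0.35, -40.35, -26.9, 0.4, 0], [0, 0, -0.35, -40.35, -26.9, 0.4, 0], [0, 0, -0.35, -55.5, -68.2, 4.4, 0], [0, 0, -0.35, -55.5, -68.2, 4.4, 0], [0, 0, -0.35, -55.5, -68.2, 4.4, 0], [0, 0, -0.35, -55.5, -68.2, 4.4, 0], [0, 0, -0.35, -55.5, -68.2, 4.4, 0], [0, 0, -0.35, -55.5, -68.2, 4.4, 0], [0, 0, -0.35, -55.5, -68.2, 4.4, 0], [0, 0, -0.35, -55.5, -68.2, 4.4, 0], [0, 0, -0.35, -55.5, -68.2, 4.4, 0], [0, 0, -0.35, -55.5, -68.2, 4.4, 0]]], newtons=40)

```text
time: 3.2
tool_pos: [0.4798, -0.2942, 0.2592]
orientation: [[-0.999, 0.052, -0.0], [0.052, 0.999, -0.002], [0.0, -0.002, -1.0]]
wrist_force: [0.3, 0.5, 0.8]
opening: -0.001
gripper_force: 0.0
```

>>> apply_moves(targets=[[[0, 0, 0, -1.7, 0, 4, 0], [0, 0, 0, -1.7, 0, 8, 0], [0, 0, 0, -1.7, 0, 11.1, 0], [0, 0, 0, -1.7, 0, 11.1, 0], [0, 0, 0, -1.7, 0, 11.1, 0], [0, 0, 0, -1.7, 1.5, 11.1, 0], [0, 0, 0, -1.7, 2.5, 11.1, 0], [0, 0, 0, -1.7, 3.0, 11.1, 0], [0, 0, 0, -1.7, 3.3, 11.1, 0], [0, 0, 0, -1.7, 3.6, 11.1, 0], [0, 0, 0, -1.7, 3.9, 11.1, 0], [0, 0, 0, -1.7, 4.2, 11.1, 0], [0, 0, 0, -1.7, 4.5, 11.1, 0], [0, 0, 0, -1.7, 4.8, 11.1, 0], [0, 0, 0, -1.7, 5.1, 11.1, 0], [0, 0, 0, -1.7, 5.1, 11.1, 0]]])

```text
time: 4.8
tool_pos: [0.4997, -0.239, 0.1488]
orientation: [[-0.999, 0.045, -0.0], [0.045, 0.999, 0.0], [0.0, 0.0, -1.0]]
wrist_force: [0.6, 0.3, 0.3]
opening: -0.001
gripper_force: 0.0
```

```bash
python3 - <<'E'
from h import *
p=vision.camera("side"); save(p,"side1.png")
cv2.imwrite("pics/c.png",cv2.resize(cv2.imread("pics/side1.png")[180:370,250:450],(632,600),interpolation=cv2.INTER_CUBIC))
E
```

```text
(no output)
```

View pics/c.png

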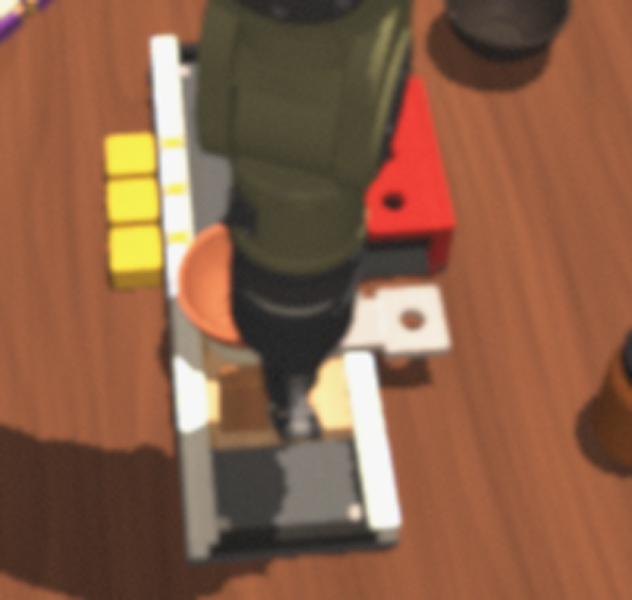

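>>> apply_moves(targets=[[[0, 0, 0, 0, -0.4, 0, 0], [0, 0, 0, 0.9, -0.4, 0, 0], [0, 0, 0, 0.9, 0, 0, 0], [0, 0, 0, 0.9, 0.2, 0, 0], [0, 0, 0, 0.9, 0.4, 0, 0], [0, 0, 0, 0.9, 0.6, 0, 0], [0, 0, 0, 0.9, 0.8, 0, 0], [0, 0, 0, 0.9, 1.0, 0, 0], [0, 0, 0, 0.9, 1.2, 0, 0], [0, 0, 0, 0.9, 1.4, 0, 0], [0, 0, 0, 0.9, 1.6, 0, 0], [0, 0, 0, 0.9, 1.8, 0, 0], [0, 0, 0, 0.9, 2.0, 0, 0]]])

```text
time: 6.15
tool_pos: [0.4917, -0.2189, 0.1489]
orientation: [[-0.999, 0.046, 0.0], [0.046, 0.999, -0.0], [-0.0, -0.0, -1.0]]
wrist_force: [-0.5, -0.8, 0.4]
opening: 0.0
gripper_force: 0.2
```

>>> apply_moves(targets=[[[0, 0, 0, 0, 0.25, 0, 0], [0, 0, 0, 0, 0.5, 0, 0], [0, 0, 0, 0, 0.75, 0, 0], [0, 0, 0, 0, 1.0, 0, 0], [0, 0, 0, 0, 1.3, 0, 0], [0, 0, 0, 0, 1.6, 0, 0], [0, 0, 0, 0, 1.9, 0, 0], [0, 0, 0, 0, 2.2, 0, 0], [0, 0, 0, 0, 2.5, 0, 0], [0, 0, 0, 0, 2.8, 0, 0], [0, 0, 0, 0, 3.1, 0, 0], [0, 0, 0, 0, 3.4, 0, 0], [0, 0, 0, 0, 3.7, 0, 0], [0, 0, 0, 0, 4.0, 0, 0], [0, 0, 0, 0, 4.3, 0, 0], [0, 0, 0, 0, 4.6, 0, 0], [0, 0, 0, 0, 4.8, 0, 0]]])

```text
time: 7.85
tool_pos: [0.494, -0.1733, 0.1493]
orientation: [[-0.999, 0.047, -0.0], [0.047, 0.999, -0.007], [0.0, -0.007, -1.0]]
wrist_force: [-3.1, -13.4, 1.9]
opening: 0.004
gripper_force: 6.5
```

```bash
cat > tg.py <<'E'
from h import *
import sys
p=vision.camera("side"); save(p,"s_%s.png"%sys.argv[1]); w=cloud(p); px=p["pixels"]; hsv=cv2.cvtColor(px,cv2.COLOR_RGB2HSV).astype(int);S,V=hsv[...,1],hsv[...,2]
d=np.load("side0.npz"); w0=d["w"]; h0=cv2.cvtColor(d["px"],cv2.COLOR_RGB2HSV).astype(int)
for ww,hh in((w0,h0),(w,hsv)):
    m=(hh[...,1]<45)&(hh[...,2]>110)&(ww[...,2]>0.043)&(ww[...,2]<0.055)&(ww[...,0]>0.585)&(ww[...,0]<0.65)&(ww[...,1]>-0.25)&(ww[...,1]<0.15)
    q=ww[m]; print(len(q),np.percentile(q[:,1],[3,50,97]).round(4),np.percentile(q[:,0],[3,97]).round(3))
print(ctrl.state()["wrist_force"].round(1),ctrl.state()["tool_pos"].round(4))
E
python3 tg.py 2; python3 -c "
import cv2
cv2.imwrite('pics/d.png',cv2.resize(cv2.imread('pics/s_2.png')[180:370,250:450],(632,600),interpolation=cv2.INTER_CUBIC))"
```

```text
219 [-0.1978 -0.1773 -0.1553] [0.586 0.621]
138 [-0.1206 -0.1106 -0.095 ] [0.586 0.626]
[ -1. -10.   1.] [ 0.494  -0.1733  0.1494]
```

View pics/d.png

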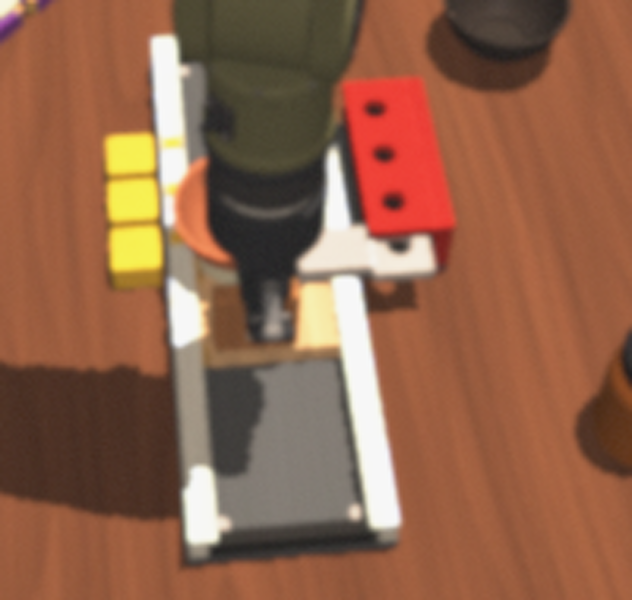

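>>> apply_moves(targets=[[[0, 0, 0, 0, 0.1, 0, 0], [0, 0, 0, 0, 0.2, 0, 0], [0, 0, 0, 0, 0.3, 0, 0], [0, 0, 0, 0, 0.4, 0, 0], [0, 0, 0, 0, 0.55, 0, 0], [0, 0, 0, 0, 0.7, 0, 0], [0, 0, 0, 0, 1.0, 0, 0], [0, 0, 0, 0, 1.3, 0, 0], [0, 0, 0, 0, 1.6, 0, 0], [0, 0, 0, 0, 1.9, 0, 0], [0, 0, 0, 0, 2.2, 0, 0], [0, 0, 0, 0, 2.5, 0, 0], [0, 0, 0, 0, 2.8, 0, 0], [0, 0, 0, 0, 3.1, 0, 0], [0, 0, 0, 0, 3.4, 0, 0], [0, 0, 0, 0, 3.7, 0, 0], [0, 0, 0, 0, 4.0, 0, 0], [0, 0, 0, 0, 4.3, 0, 0], [0, 0, 0, 0, 4.6, 0, 0], [0, 0, 0, 0, 4.6, 0, 0]]])

```text
time: 9.9
tool_pos: [0.4958, -0.1244, 0.1488]
orientation: [[-0.999, 0.045, -0.0], [0.045, 0.999, 0.001], [0.0, 0.001, -1.0]]
wrist_force: [0.6, 0.2, 0.3]
opening: -0.002
gripper_force: 0.1
```

>>> apply_moves(targets=[[[0, 0, 0, 0, 0.2, 0, 0], [0, 0, 0, 0, 0.4, 0, 0], [0, 0, 0, 0, 0.6, 0, 0], [0, 0, 0, 0, 0.8, 0, 0], [0, 0, 0, 0, 1.0, 0, 0], [0, 0, 0, 0, 1.0, 0, 0]]])

```text
time: 10.5
tool_pos: [0.4965, -0.1146, 0.1489]
orientation: [[-0.999, 0.045, 0.0], [0.045, 0.999, 0.001], [0.0, 0.001, -1.0]]
wrist_force: [0.3, -1.1, 0.9]
opening: -0.002
gripper_force: 0.2
```

>>> apply_moves(targets=[[[0, 0, 0, 0, 0.1, 0, 0], [0, 0, 0, 0, 0.2, 0, 0], [0, 0, 0, 0, 0.3, 0, 0], [0, 0, 0, 0, 0.3, 0, 0]]])

```text
time: 10.9
tool_pos: [0.4966, -0.112, 0.1489]
orientation: [[-0.999, 0.046, -0.0], [0.046, 0.999, 0.0], [0.0, 0.0, -1.0]]
wrist_force: [0.1, -1.5, -0.3]
opening: 0.005
gripper_force: 0.8
```

>>> apply_moves(targets=[[[0, 0, 0, 0, 0.1, 0, 0], [0, 0, 0, 0, 0.2, 0, 0], [0, 0, 0, 0, 0.3, 0, 0], [0, 0, 0, 0, 0.3, 0, 0]]])

```text
time: 11.3
tool_pos: [0.4969, -0.1087, 0.1489]
orientation: [[-0.999, 0.045, 0.0], [0.045, 0.999, 0.001], [-0.0, 0.001, -1.0]]
wrist_force: [0.2, 0.3, -0.5]
opening: -0.001
gripper_force: 0.0
```

```bash
python3 tg.py 3
```

```text
219 [-0.1978 -0.1773 -0.1553] [0.586 0.621]
4 [-0.0327 -0.0246 -0.0162] [0.585 0.586]
[-0.9 -0.3 -0.4] [ 0.4968 -0.1088  0.1489]
```

>>> apply_moves(targets=[[[0, 0, 0, 0, 0.1, 0, 0], [0, 0, 0, 0, 0.2, 0, 0], [0, 0, 0, 0, 0.2, 0, 0]]])

```text
time: 11.65
tool_pos: [0.4969, -0.107, 0.1489]
orientation: [[-0.999, 0.046, 0.0], [0.046, 0.999, 0.0], [-0.0, 0.0, -1.0]]
wrist_force: [0.2, -0.6, 0.8]
opening: -0.003
gripper_force: 0.0
```

>>> apply_moves(targets=[[[0, 0, 0, 0, 0.1, 0, 0], [0, 0, 0, 0, 0.15, 0, 0], [0, 0, 0, 0, 0.15, 0, 0]]])

```text
time: 11.95
tool_pos: [0.4969, -0.1056, 0.1489]
orientation: [[-0.999, 0.046, -0.0], [0.046, 0.999, 0.0], [0.0, 0.0, -1.0]]
wrist_force: [-0.2, -0.0, -0.0]
opening: 0.004
gripper_force: 0.0
```

>>> apply_moves(targets=[[[0, 0, 0, 0, 0.1, 0, 0], [0, 0, 0, 0, 0.15, 0, 0], [0, 0, 0, 0, 0.15, 0, 0]]])

```text
time: 12.25
tool_pos: [0.497, -0.1041, 0.1489]
orientation: [[-0.999, 0.046, 0.0], [0.046, 0.999, 0.0], [-0.0, 0.0, -1.0]]
wrist_force: [0.5, 0.5, 0.5]
opening: 0.001
gripper_force: 0.0
```

>>> apply_moves(targets=[[[0, 0, 0, 0, 0.1, 0, 0], [0, 0, 0, 0, 0.15, 0, 0], [0, 0, 0, 0, 0.15, 0, 0]]])

```text
time: 12.55
tool_pos: [0.497, -0.1026, 0.1489]
orientation: [[-0.999, 0.046, -0.0], [0.046, 0.999, 0.0], [0.0, 0.0, -1.0]]
wrist_force: [-0.0, 1.2, 0.1]
opening: 0.001
gripper_force: 0.0
```

>>> apply_moves(targets=[[[0, 0, 0, 0, 0.1, 0, 0], [0, 0, 0, 0, 0.15, 0, 0], [0, 0, 0, 0, 0.15, 0, 0]]])

```text
time: 12.85
tool_pos: [0.4971, -0.1011, 0.1489]
orientation: [[-0.999, 0.046, -0.0], [0.046, 0.999, -0.0], [0.0, -0.0, -1.0]]
wrist_force: [0.2, 0.6, -0.3]
opening: 0.0
gripper_force: 0.0
```

>>> apply_moves(targets=[[[0, 0, 0, 0, 0.1, 0, 0], [0, 0, 0, 0, 0.15, 0, 0], [0, 0, 0, 0, 0.15, 0, 0]]])

```text
time: 13.15
tool_pos: [0.4972, -0.1003, 0.1489]
orientation: [[-0.999, 0.046, -0.0], [0.046, 0.999, -0.002], [0.0, -0.002, -1.0]]
wrist_force: [-0.8, -3.8, 0.3]
opening: 0.001
gripper_force: 2.2
```

```bash
python3 - <<'E'
from h import *
p=vision.camera("scene"); save(p,"sc4.png")
cv2.imwrite("pics/e.png",cv2.resize(cv2.imread("pics/sc4.png")[130:250,190:360],(800,565),interpolation=cv2.INTER_CUBIC))
E
```

```text
(no output)
```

View pics/e.png

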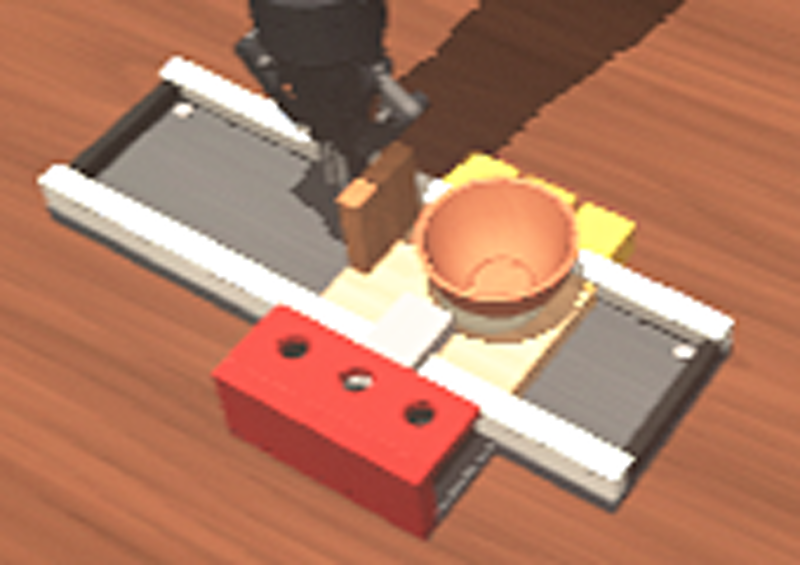

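>>> apply_moves(targets=[[[0, 0, 0, 0, -1.5, 0, 0], [0, 0, 0, 0, -3, 0, 0], [0, 0, 0, 0, -3, -4, 0], [0, 0, 0, 0, -3, -8, 0], [0, 0, 0, 0, -3, -11, 8.5], [0, 0, 0, -5, 0, -11, 8.5], [0, 0, 0, -10.8, 5, -11, 8.5], [0, 0, 0, -10.8, 7, -11, 8.5], [0, 0, 0, -10.8, 7, -11, 8.5], [0, 0, 0, -10.8, 7, -11, 8.5], [0, 0, 0, -10.8, 7, -11, 8.5]]])

```text
time: 14.3
tool_pos: [0.6076, -0.0359, 0.2585]
orientation: [[-0.999, 0.047, -0.001], [0.047, 0.999, -0.0], [0.001, -0.0, -1.0]]
wrist_force: [-0.7, -0.7, 0.3]
opening: 0.995
gripper_force: 0.0
```

```bash
python3 - <<'E'
from h import *
s=ctrl.state(); p=vision.camera("wrist"); save(p,"w5.png"); np.savez("w5.npz",px=p["pixels"],rz=p["range_z"],K=p["K"],X=p["hand_eye"],R=s["orientation"],t=s["tool_pos"])
print(s["tool_pos"],s["time"],p["K"],p["hand_eye"].round(4))
E
```

```text
[ 0.60756568 -0.03586822  0.2585483 ] 14.3 [[309.70691629   0.         320.08105621]
 [  0.         309.70691629 200.40193526]
 [  0.           0.           1.        ]] [[ 1.700e-03 -9.655e-01 -2.605e-01  6.420e-02]
 [ 1.000e+00  1.300e-03  1.500e-03  6.000e-04]
 [-1.100e-03 -2.605e-01  9.655e-01 -6.870e-02]
 [ 0.000e+00  0.000e+00  0.000e+00  1.000e+00]]
```

View pics/w5.png

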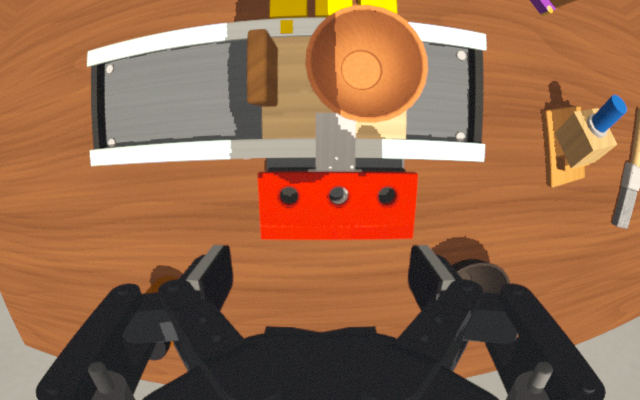

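```bash
cat >> h.py <<'E'
def wray(d,u,v):
    K=d["K"];a=np.array([u-K[0,2],v-K[1,2]]);r=np.hypot(*a);th=r/K[0,0]
    c=np.r_[a/r*np.sin(th),np.cos(th)]; X=d["X"]
    return d["R"]@X[:3,3]+d["t"], d["R"]@X[:3,:3]@c, c
def wplane(d,u,v,z0):
    o,r,_=wray(d,u,v); return o+r*(z0-o[2])/r[2]
E
python3 - <<'E'
from h import *
d=np.load("w5.npz"); hsv=cv2.cvtColor(d["px"],cv2.COLOR_RGB2HSV).astype(int);H,S,V=hsv[...,0],hsv[...,1],hsv[...,2]
red=(S>200)&((H<4)|(H>176))&(V>120)
red[:170]=0;red[245:]=0
m=np.zeros_like(red); cs,_=cv2.findContours(red.astype(np.uint8),cv2.RETR_CCOMP,cv2.CHAIN_APPROX_NONE)
for c in cs:
    if 60<cv2.contourArea(c)<900:
        M=cv2.moments(c);u,v=M["m10"]/M["m00"],M["m01"]/M["m00"];print("hole",round(u,1),round(v,1),cv2.contourArea(c),wplane(d,u,v,0.06).round(4))
b=(H>100)&(H<125)&(S>130)&(np.arange(640)[None]>560); v,u=np.nonzero(b); q=[]
for a,c in zip(u,v):
    o,r,cc=wray(d,a,c); z=d["rz"][c,a]
    if z>0: q.append(o+r*z/cc[2])
q=np.array(q); print("blue",len(q),np.median(q,0).round(4),q.min(0).round(4),q.max(0).round(4)); mu=q.mean(0); print(mu,np.linalg.svd(q-mu)[2][0])
np.save("blue_w.npy",q)
E
```

```text
hole 287.4 200.4 60.5 [ 0.614  -0.0645  0.06  ]
hole 300.5 176.9 359.0 [ 0.5932 -0.0514  0.06  ]
blue 691 [0.5246 0.2723 0.0974] [0.5042 0.2659 0.0707] [0.5448 0.2891 0.1138]
[0.52471854 0.27362164 0.09554021] [ 0.63463408 -0.04904463 -0.77125496]
```

```bash
python3 - <<'E'
from h import *
from scipy.optimize import least_squares
d=np.load("w5.npz"); print([wplane(d,u,195.7,0.06).round(4) for u in (288.5,338.5,387.5)])
px=d["px"]; V=cv2.cvtColor(px,cv2.COLOR_RGB2GRAY); print(px[195,325:352,0])
a=-np.array([np.sin(.593)*np.cos(np.radians(10.3)),np.sin(.593)*np.sin(np.radians(10.3)),-np.cos(.593)])
Q={"w":np.load("blue_w.npy")}
for n in ["scene","side"]:
    e=np.load(n+"0.npz");w=e["w"];h=cv2.cvtColor(e["px"],cv2.COLOR_RGB2HSV).astype(int)
    b=(h[...,0]>100)&(h[...,0]<125)&(h[...,1]>130)&(w[...,1]>.15)&(w[...,0]>.4)&(w[...,2]>.03);Q[n]=w[b]
def res(c,q):
    v=q-np.r_[c,0.097]; t=v@a; r=np.linalg.norm(v-t[:,None]*a,axis=1); return np.where(abs(t)<0.021,r-0.012,0)
for k in list(Q)+["all"]:
    q=np.vstack(list(Q.values())) if k=="all" else Q[k]
    f=least_squares(res,[0.526,0.278],args=(q,),loss="soft_l1",f_scale=0.002); c=np.r_[f.x,0.097]; t=(q-c)@a
    print(k,f.x.round(4),np.abs(f.fun).mean().round(4),"t 2..98",np.percentile(t,[2,98]).round(4))
E
```

```text
[array([ 0.6097, -0.0632,  0.06  ]), array([ 0.6117, -0.0186,  0.06  ]), array([0.6137, 0.0259, 0.06  ])]
[251 232 175 177 111  63  71  77  80  80  81  80  78  77  79  75  72  82
 113 146 145 144 137 182 215 231 252]
w [0.519  0.2806] 0.0014 t 2..98 [-0.0284  0.0128]
scene [0.5189 0.2815] 0.0014 t 2..98 [-0.0264  0.0158]
side [0.5216 0.2805] 0.0027 t 2..98 [-0.0209  0.0166]
all [0.519  0.2806] 0.0015 t 2..98 [-0.0281  0.0147]
```

```bash
cat >> h.py <<'E'
def tilt(az=10.3,t=34.):
    a,b=np.radians(az),np.radians(t); z=np.array([np.sin(b)*np.cos(a),np.sin(b)*np.sin(a),-np.cos(b)]);y=np.array([-np.sin(a),np.cos(a),0]);return np.stack([np.cross(y,z),y,z],1)
E
python3 - <<'E'
from h import *
R=tilt()
for p in [(0.55,0.15,0.26),(0.448,0.268,0.204)]: print(rel(R,p))
E
```

```text
[-0.0673, -0.5916, -0.2204, 6.62, 18.31, -0.12]
[-0.0673, -0.5916, -0.2204, 17.36, 29.62, 5.49]
```

>>> apply_moves(targets=[[[-0.067, -0.592, -0.22, 6.6, 18.3, -0.1, 6], [-0.067, -0.592, -0.22, 6.6, 18.3, -0.1, 6], [-0.067, -0.592, -0.22, 6.6, 18.3, -0.1, 6], [-0.067, -0.592, -0.22, 6.6, 18.3, -0.1, 6], [-0.067, -0.592, -0.22, 17.4, 29.6, 5.5, 6], [-0.067, -0.592, -0.22, 17.4, 29.6, 5.5, 6], [-0.067, -0.592, -0.22, 17.4, 29.6, 5.5, 6], [-0.067, -0.592, -0.22, 17.4, 29.6, 5.5, 6], [-0.067, -0.592, -0.22, 17.4, 29.6, 5.5, 6], [-0.067, -0.592, -0.22, 17.4, 29.6, 5.5, 6], [-0.067, -0.592, -0.22, 17.4, 29.6, 5.5, 6], [-0.067, -0.592, -0.22, 17.4, 29.6, 5.5, 6]]])

```text
time: 15.55
tool_pos: [0.4491, 0.2679, 0.2046]
orientation: [[-0.815, -0.177, 0.552], [-0.147, 0.984, 0.1], [-0.561, 0.0, -0.828]]
wrist_force: [0.3, 0.8, 0.2]
opening: 0.704
gripper_force: 0.0
```

```bash
python3 - <<'E'
from h import *
from scipy.optimize import least_squares
s=ctrl.state(); p=vision.camera("wrist"); save(p,"w6.png")
d=dict(px=p["pixels"],rz=p["range_z"],K=p["K"],X=p["hand_eye"],R=s["orientation"],t=s["tool_pos"])
h=cv2.cvtColor(d["px"],cv2.COLOR_RGB2HSV).astype(int)
b=((h[...,0]>100)&(h[...,0]<125)&(h[...,1]>130)).astype(np.uint8); k,l,st,ce=cv2.connectedComponentsWithStats(b); i=1+st[1:,4].argmax(); print(st[i],ce[i])
q=[]
for v,u in zip(*np.nonzero(l==i)):
    o,r,c=wray(d,u,v); z=d["rz"][v,u]
    if z>0:q.append(o+r*z/c[2])
q=np.array(q); a=-tilt()[:,2]
def res(c):
    v=q-np.r_[c,0.097]; t=v@a; r=np.linalg.norm(v-t[:,None]*a,axis=1); return np.where((t<0.010)&(t>-.025),r-0.012,0)
f=least_squares(res,[0.519,0.281],loss="soft_l1",f_scale=0.001);c=np.r_[f.x,.097];t=(q-c)@a;lo,hi=np.percentile(t,[1,99]); G=c+a*(lo+hi)/2
print(len(q),f.x,abs(f.fun).mean(),lo,hi,"G",G.round(4),"top",(c+a*hi).round(4)); print(s["tool_pos"])
print("axis chk",(d["R"].T@a).round(3)); print(rel(tilt(),G+0.056*a))
E
```

```text
[ 302  190   35   47 1276] [318.87304075 214.0830721 ]
1273 [0.51990893 0.28052852] 6.351991744398271e-05 -0.02364344978705178 0.013409699287854663 G [0.5227 0.281  0.0928] top [0.5125 0.2792 0.1081]
[0.44908661 0.26792611 0.20458112]
axis chk [-0.002 -0.001 -1.   ]
[-0.0008, 0.002, -0.001, 0.05, -0.03, 7.85]
```

View pics/w6.png

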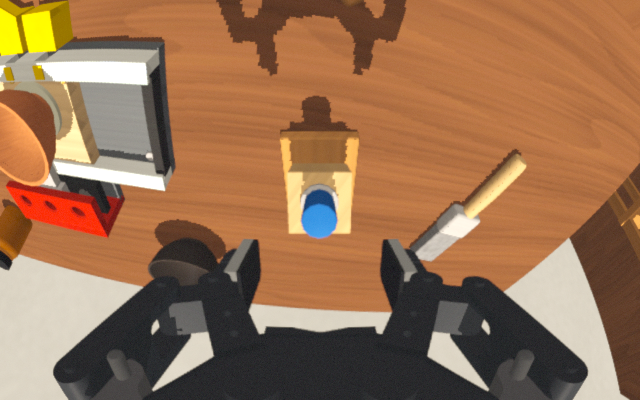

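>>> apply_moves(targets=[[[0, 0, 0, 0.05, 0, 3, 6], [0, 0, 0, 0.05, 0, 6, 6], [0, 0, 0, 0.05, 0, 7.5, 5], [0, 0, 0, 0.05, 0, 8.2, 4.5], [0, 0, 0, 0.05, 0, 8.2, 3.5], [0, 0, 0, 0.05, 0, 8.2, 2], [0, 0, 0, 0.05, 0, 8.2, 0.5], [0, 0, 0, 0.05, 0, 8.2, 0.5], [0, 0, 0, 0.05, 0, 8.2, 0.5], [0, 0, 0, 0.05, 0, 8.2, 0.5]]], newtons=60)

```text
time: 16.6
tool_pos: [0.493, 0.2767, 0.1362]
orientation: [[-0.814, -0.179, 0.552], [-0.149, 0.984, 0.1], [-0.561, -0.001, -0.828]]
wrist_force: [-0.5, -4.6, 2.2]
opening: 0.267
gripper_force: 59.0
```

>>> apply_moves(targets=[[[0, 0, 0, 0.05, 0, -1, 0.5], [0, 0, 0, 0.05, 0, -2.5, 0.5], [0, 0, 0, 0.05, 0, -4, 0.5], [0, 0, 0, 0.05, 0, -6, 0.5], [0, 0, 0, 0.05, 0, -8, 0.5], [0, 0, 0, 0.05, 0, -8, 0.5]]])

```text
time: 17.2
tool_pos: [0.4479, 0.2702, 0.2037]
orientation: [[-0.814, -0.182, 0.552], [-0.149, 0.983, 0.104], [-0.562, 0.003, -0.827]]
wrist_force: [0.5, 0.0, -0.6]
opening: 0.265
gripper_force: 59.2
```

```bash
python3 - <<'E'
from h import *
R=Rdown(87.4)
print(ctrl.state()["opening"])
for p in [(0.53,0.15,0.26),(0.6117,-0.0186,0.24)]: print(rel(R,p))
E
```

```text
0.26483697856974037
[0.0706, 0.5937, 0.2209, -8.05, -13.3, -1.38]
[0.0706, 0.5937, 0.2209, -11.06, -31.37, 3.03]
```

>>> apply_moves(targets=[[[0.0706, 0.5937, 0.2209, -8.0, -13.3, -1.4, 0.5], [0.0706, 0.5937, 0.2209, -8.0, -13.3, -1.4, 0.5], [0.0706, 0.5937, 0.2209, -8.0, -13.3, -1.4, 0.5], [0.0706, 0.5937, 0.2209, -8.0, -13.3, -1.4, 0.5], [0.0706, 0.5937, 0.2209, -8.0, -13.3, -1.4, 0.5], [0.0706, 0.5937, 0.2209, -11.06, -31.37, 3.03, 0.5], [0.0706, 0.5937, 0.2209, -11.06, -31.37, 3.03, 0.5], [0.0706, 0.5937, 0.2209, -11.06, -31.37, 3.03, 0.5], [0.0706, 0.5937, 0.2209, -11.06, -31.37, 3.03, 0.5], [0.0706, 0.5937, 0.2209, -11.06, -31.37, 3.03, 0.5], [0.0706, 0.5937, 0.2209, -11.06, -31.37, 3.03, 0.5], [0.0706, 0.5937, 0.2209, -11.06, -31.37, 3.03, 0.5]]])

```text
time: 18.4
tool_pos: [0.6113, -0.0191, 0.2379]
orientation: [[-0.999, 0.047, -0.002], [0.047, 0.999, -0.002], [0.002, -0.002, -1.0]]
wrist_force: [0.8, -0.7, -1.7]
opening: 0.269
gripper_force: 59.8
```

```bash
python3 - <<'E'
from h import *
s=ctrl.state(); p=vision.camera("wrist"); save(p,"w7.png"); np.savez("w7.npz",px=p["pixels"],rz=p["range_z"],K=p["K"],X=p["hand_eye"],R=s["orientation"],t=s["tool_pos"])
a=p["pixels"][100:280,200:440,::-1]; cv2.imwrite("pics/w7c.png",cv2.resize(a,(800,600),interpolation=cv2.INTER_CUBIC))
print(s["tool_pos"],s["orientation"])
p=vision.camera("side"); save(p,"s7.png");p=vision.camera("scene"); save(p,"sc7.png")
a=cv2.imread("pics/s7.png")[120:290,320:450];b=cv2.imread("pics/sc7.png")[110:280,200:330]
cv2.imwrite("pics/m7.png",cv2.resize(np.hstack([a,b]),(780,510),interpolation=cv2.INTER_CUBIC))
E
```

```text
[ 0.61129083 -0.01914736  0.23792108] [[-0.99889709  0.04689296 -0.00237799]
 [ 0.04689824  0.99889722 -0.00221507]
 [ 0.0022715  -0.00232416 -0.99999472]]
```

View pics/w7c.png

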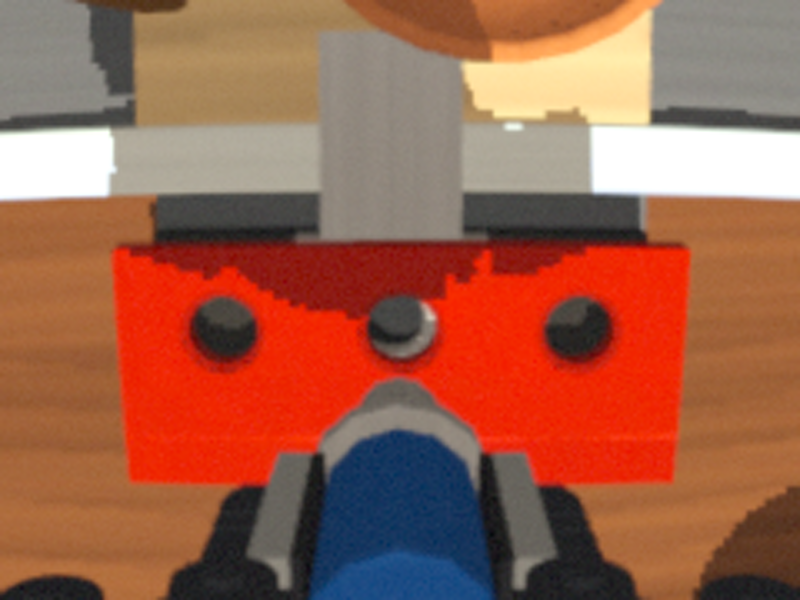

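View pics/m7.png

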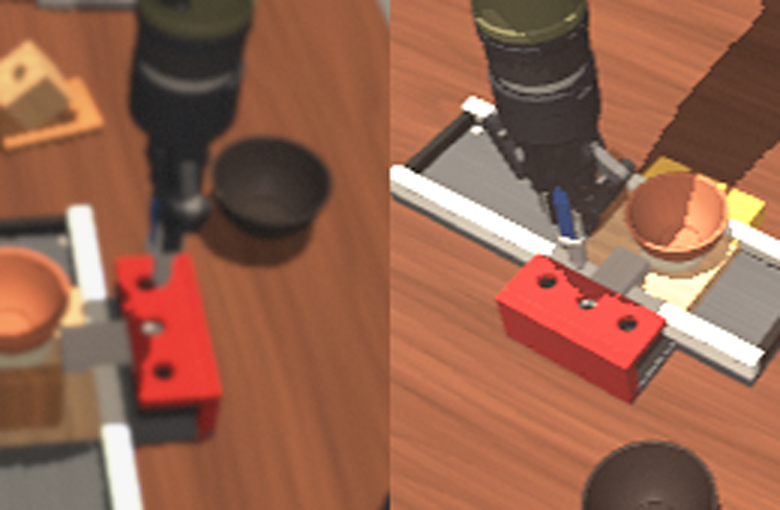

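```bash
python3 - <<'E'
from h import *
d=np.load("w7.npz")
print("hole",wplane(d,200+402*.3,100+327*.3,.06).round(4),"h1,h3",wplane(d,200+224*.3,100+328*.3,.06).round(4),wplane(d,200+579*.3,100+328*.3,.06).round(4))
print("tip edge",wplane(d,200+398*.3,100+380*.3,.108).round(4)); a=d["R"][:,2]; print("tool axis pt at tip",(d["t"]+.13*a).round(4))
# collar left/right extents
print("collar",wplane(d,200+320*.3,100+450*.3,.14).round(4),wplane(d,200+480*.3,100+450*.3,.14).round(4))
print(rel(Rdown(87.4),(0.6117,-0.0186,0.20)))
E
```

```text
hole [ 0.6113 -0.0181  0.06  ] h1,h3 [ 0.6096 -0.0625  0.06  ] [0.6136 0.026  0.06  ]
tip edge [ 0.6099 -0.0189  0.108 ]
tool axis pt at tip [ 0.611  -0.0194  0.1079]
collar [ 0.612  -0.0324  0.14  ] [ 0.6132 -0.0047  0.14  ]
[-0.0029, -0.0012, -0.0004, -0.04, 0.03, 3.87]
```

>>> apply_moves(targets=[[[-0.002, 0, 0, -0.02, 0.07, 1.5, 0.5], [-0.002, 0, 0, -0.02, 0.07, 3, 0.5], [-0.002, 0, 0, -0.02, 0.07, 4.2, 0.5], [-0.002, 0, 0, -0.02, 0.07, 4.8, 0.5], [-0.002, 0, 0, -0.02, 0.07, 5.3, 0.5], [-0.002, 0, 0, -0.02, 0.07, 5.8, 0.5], [-0.002, 0, 0, -0.02, 0.07, 5.8, 0.5]]])

```text
time: 19.25
tool_pos: [0.6115, -0.0195, 0.1803]
orientation: [[-0.999, 0.048, -0.002], [0.048, 0.999, -0.001], [0.002, -0.001, -1.0]]
wrist_force: [-0.3, -0.0, -1.3]
opening: 0.262
gripper_force: 59.8
```

>>> apply_moves(targets=[[[0, 0, 0, 0, 0, 0.25, 0.5], [0, 0, 0, 0, 0, 0.5, 0.5], [0, 0, 0, 0, 0, 0.75, 0.5], [0, 0, 0, 0, 0, 1.0, 0.5], [0, 0, 0, 0, 0, 1.0, 0.5]]])

```text
time: 19.75
tool_pos: [0.6115, -0.0196, 0.1702]
orientation: [[-0.999, 0.048, -0.002], [0.048, 0.999, -0.001], [0.002, -0.001, -1.0]]
wrist_force: [-1.0, 0.9, -0.6]
opening: 0.267
gripper_force: 59.7
```

>>> apply_moves(targets=[[[0, 0, 0, 0, 0.1, 0.2, 0.5], [0, 0, 0, 0, 0.1, 0.4, 0.5], [0, 0, 0, 0, 0.1, 0.6, 0.5], [0, 0, 0, 0, 0.1, 0.8, 0.5], [0, 0, 0, 0, 0.1, 0.8, 0.5]]])

```text
time: 20.25
tool_pos: [0.6112, -0.019, 0.1621]
orientation: [[-0.999, 0.048, -0.003], [0.048, 0.999, -0.002], [0.003, -0.002, -1.0]]
wrist_force: [-2.8, -3.1, -2.5]
opening: 0.266
gripper_force: 59.6
```

>>> apply_moves(targets=[[[0, 0, 0, 0, 0, 0.2, 0.5], [0, 0, 0, 0, 0, 0.4, 0.5], [0, 0, 0, 0, 0, 0.6, 0.5], [0, 0, 0, 0, 0, 0.8, 0.5], [0, 0, 0, 0, 0, 0.8, 0.5]]])

```text
time: 20.75
tool_pos: [0.6112, -0.0189, 0.1541]
orientation: [[-0.999, 0.048, -0.002], [0.048, 0.999, -0.002], [0.002, -0.002, -1.0]]
wrist_force: [-3.5, -3.2, -2.6]
opening: 0.264
gripper_force: 59.7
```

>>> apply_moves(targets=[[[0, 0, 0, 0.04, -0.02, 0.2, 0.5], [0, 0, 0, 0.04, -0.02, 0.4, 0.5], [0, 0, 0, 0.04, -0.02, 0.6, 0.5], [0, 0, 0, 0.04, -0.02, 0.75, 0.5], [0, 0, 0, 0.04, -0.02, 0.75, 0.5]]])

```text
time: 21.25
tool_pos: [0.6112, -0.019, 0.1469]
orientation: [[-0.999, 0.048, -0.002], [0.048, 0.999, -0.002], [0.002, -0.002, -1.0]]
wrist_force: [-2.6, -4.1, -2.1]
opening: 0.266
gripper_force: 59.8
```

>>> apply_moves(targets=[[[0, 0, 0, 0, 0, 0.1, 0.5], [0, 0, 0, 0, 0, 0.2, 0.5], [0, 0, 0, 0, 0, 0.3, 0.5], [0, 0, 0, 0, 0, 0.3, 0.5]]])

```text
time: 21.65
tool_pos: [0.6112, -0.019, 0.144]
orientation: [[-0.999, 0.048, -0.002], [0.048, 0.999, -0.002], [0.002, -0.002, -1.0]]
wrist_force: [-2.2, -3.9, -2.4]
opening: 0.267
gripper_force: 59.8
```

>>> apply_moves(targets=[[[0, 0, 0, 0, 0, 0.1, 0.5], [0, 0, 0, 0, 0, 0.2, 0.5], [0, 0, 0, 0, 0, 0.2, 0.5]]])

```text
time: 21.95
tool_pos: [0.6115, -0.019, 0.1438]
orientation: [[-0.999, 0.048, -0.0], [0.048, 0.999, -0.002], [0.0, -0.002, -1.0]]
wrist_force: [-4.5, -4.1, 10.4]
opening: 0.27
gripper_force: 61.3
```

>>> apply_moves(targets=[[[0, 0, 0, 0, 0, 0.1, 0.5], [0, 0, 0, 0, 0, 0.15, 0.5], [0, 0, 0, 0, 0, 0.15, 0.5]]])

```text
time: 22.25
tool_pos: [0.6121, -0.0191, 0.1435]
orientation: [[-0.999, 0.048, 0.001], [0.048, 0.999, -0.002], [-0.002, -0.002, -1.0]]
wrist_force: [-8.5, -5.0, 16.1]
opening: 0.266
gripper_force: 61.4
```

>>> apply_moves(targets=[[[0, 0, 0, 0, 0, -0.25, 0.5], [0, 0, 0, 0, 0, -0.25, 3.5], [0, 0, 0, 0, 0, -0.25, 5], [0, 0, 0, 0, 0, -0.25, 6], [0, 0, 0, 0, 0, -0.25, 6], [0, 0, 0, 0, 0, -1.5, 6], [0, 0, 0, 0, 0, -3.5, 6], [0, 0, 0, 0, 0, -6, 6], [0, 0, 0, 0, 0, -9, 6], [0, 0, 0, 0, 0, -12, 6], [0, 0, 0, 0, 0, -12, 6], [0, 0, 0, 0, 0, -12, 6]]])

```text
time: 23.45
tool_pos: [0.6121, -0.0186, 0.2622]
orientation: [[-0.999, 0.048, 0.001], [0.048, 0.999, -0.001], [-0.001, -0.001, -1.0]]
wrist_force: [-1.2, -0.4, -0.5]
opening: 0.705
gripper_force: 0.0
```

```bash
python3 - <<'E'
from h import *
s=ctrl.state(); p=vision.camera("wrist"); d=dict(px=p["pixels"],rz=p["range_z"],K=p["K"],X=p["hand_eye"],R=s["orientation"],t=s["tool_pos"])
h=cv2.cvtColor(d["px"],cv2.COLOR_RGB2HSV).astype(int); b=((h[...,0]>100)&(h[...,0]<125)&(h[...,1]>130)).astype(np.uint8); k,l,st,ce=cv2.connectedComponentsWithStats(b); i=1+st[1:,4].argmax()
q=[]
for v,u in zip(*np.nonzero(l==i)):
    o,r,c=wray(d,u,v); q.append(o+r*d["rz"][v,u]/c[2])
q=np.array(q); print("blue",len(q),np.percentile(q,[1,50,99],axis=0).round(4))
p2=vision.camera("scene")
cv2.imwrite("pics/fin.png",np.hstack([cv2.resize(p["pixels"][:,120:520,::-1],(400,400)),cv2.resize(p2["pixels"][120:280,190:350,::-1],(400,400))]))
E
```

```text
blue 884 [[ 0.5913 -0.0292  0.0735]
 [ 0.6084 -0.0191  0.1084]
 [ 0.6221 -0.0095  0.1482]]
```

View pics/fin.png

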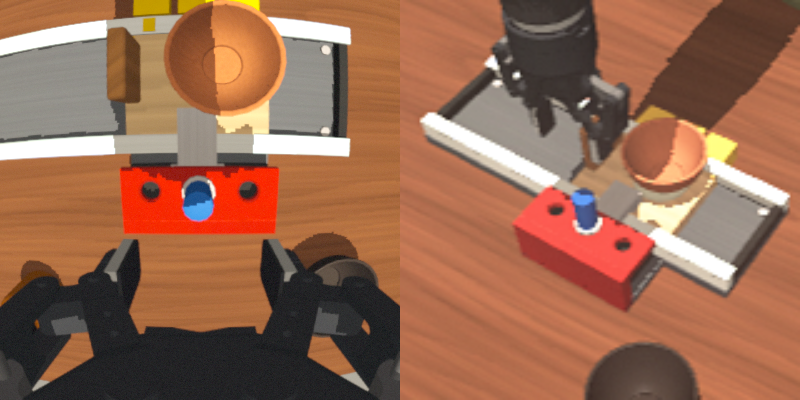

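```bash
python3 -c "
from h import *
print(ctrl.job_done())"
```

```text
the job is handed in; nothing more can be done
None
```

The carrier clicked in and is held at station 2, and the pin is down through fork and tongue with its collar on the fork. The bowl is still upright and the gripper is clear; the job was handed in at about 23.6 s.

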